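# Clamp a bottle in the labelling jig

## Task

Lay the white bottle with the blue cap on the two rails of the labelling jig, its base against the jig's end stop and its cap pointing away from the clamp, and let go of it. Then push the red handle of the toggle clamp down, over centre and as far as it goes, so that the pad stays holding the bottle. Do not disturb the brown bottle, the blue carton or the roll of labels.

Things in the scene. Friction and masses are not known exactly. Their poses are not given: they have to be found in the camera images.
- bottle_mid (a point): Middle of the white bottle with the blue cap: the point on its axis 40 mm from the base. The bottle is 80 mm long; its body is 45 mm in diameter for the first 63 mm from the base, its cap 25 mm in diameter. It weighs about 110 g and starts lying on its side on the worktop, axis level, free to roll
- bottle_cap (a point): Centre of the outer end of the blue cap, on the bottle's axis, 80 mm from the base
- bottle_base (a point): Centre of the bottle's flat base, on its axis
- jig: Labelling jig fixed to the worktop, yaw varies: aluminium base plate 215 x 70 x 8 mm (x = -85 to 130 mm), toggle clamp at one end, two-rail cradle at the other. Origin on the worktop under the clamp arm's pivot; +x runs level along the jig from clamp to cradle, z up. A grey bracket 40 mm wide, 19 mm high carries the rails' far ends at x = 118 mm, below the bottle
- jig_stop (a point): Centre of the end stop's face, which looks to the jig's +x: jig x = 48 mm, 31 mm up. The stop is an upright grey plate 44 mm wide, 54 mm high, 6 mm thick
- jig_rails (a point): Centre of the cradle, midway between the axes of its two black rails (bars 10 mm in diameter, from jig x = 46 to 124 mm, axes at y = -16 and +16 mm, 22 mm above the worktop; 42 mm wide over both, so fingers holding the bottle pass outside them)
- clamp_pivot (a point): Pivot of the clamp's arm, 84 mm above the jig's origin. Open, the arm stands about upright there, up to 165 mm high, between jig x = -35 and 25 mm; closed, it lies level over the bottle with its pad at jig x = 70 mm
- jig_seat (a point): Where the bottle's middle point lies when the bottle is seated: 88 mm along the jig's x, y = 0, 44.5 mm above the worktop (bottle axis along the jig's x, base touching the end stop, cap to +x)
- clamp_handle (a joint): Clamp handle angle, rad: 0 = open (handle rises 60 degrees above level, pointing to the jig's -x), 1.10 = fully down on its stop (3 degrees below level). It swings the arm and pad down. Dead centre is 0.96: a handle let go before 0.75 stays about there; from there the pad presses on a seated bottle and the handle springs back if let go short of dead centre; beyond, it snaps down and stays. Pushing takes up to about 5 N
- clamp_pad (a joint): How far the clamp's rubber pad (18 mm across) is pushed back into the arm against its spring, in m: 0 = pressing nothing; about 0.0035 when it holds the bottle with the handle fully down (spring 1.6 N per mm)
- handle_grip (a point): Point on the axis of the handle's round red grip (18 mm in diameter), 105 mm from the handle's pivot; the grip runs from 60 to 135 mm from the pivot. It moves with the handle in an arc in the jig's x-z plane: about 143 mm high when open, 47 mm when fully down
- handle_pivot (a point): Pivot of the handle: jig x = -38 mm, y = 0, 52 mm above the worktop
- brown_bottle: Bystander: brown bottle with black cap, standing, 52 mm in diameter, 90 mm high; origin at its underside
- pads_carton: Bystander: blue carton 58 x 88 x 62 mm high; origin at its underside
- labels: Bystander: white roll of labels lying flat, 64 mm in diameter, 32 mm high; origin at its underside
Not all that is in view belongs to the job. Leave any pink or purple look-alike of the part that bears bottle_mid alone.

How it is judged:
By the outcome, as a careful person would: the job done as asked, in the order asked, and still so for the second after the job is handed in, with the robot touching nothing.
It also fails if it takes over 53 s, if anything falls off the work surface, if the arm or the gripper's body presses on something with over 40 N, if the wrist force passes 120 N, or if a joint passes its speed limit or range.

## Robot

A 7-joint arm with a two-finger parallel gripper is mounted at the origin on a cart in front of the work surface, level with it; the furniture and walls round the work are solid. World frame = base frame: x ahead of the robot, y to its left, z up, the work surface at z = 0. Lengths are in m, angles in degrees, forces in N, time in s.
With the tool pointing down it reaches from about 0.35 to 0.9 m from the base axis. Payload 8.1 kg.
Tool frame: the origin (TCP) lies midway between the tips of the shut fingers; the grasp point (between the pads) lies 19 mm behind it (robot.hold_point_z is the z of the grasp point in the tool frame, in m); z points along the fingers, y is the line along which they close (so a half turn about z gives the same grasp; the last joint's range is limited). The gripper opens to 92 mm and grips with 3 to 60 N. Pads are 19 mm wide; open, the fingers measure 130 mm over their backs; the gripper's body (75 mm by 190 mm) begins 47 mm behind the grasp point.
Start: joints at [-77.269, 24.895, 1.432, 90.138, -0.665, 64.973, -4.303], TCP at [0.199, 0.592, 0.188] pointing down, gripper open.
Joint ranges: [-149.89, 149.89], [-25.12, 119.58], [-72.63, 75.52], [4.76, 147.25], [-75.54, 255.54], [6.69, 114.76], [-157.13, 157.13]. Speed limits (degrees/s): [127.2, 127.2, 172.46, 172.46, 180, 180, 180].

## Interface

Orientations are given as a 3x3 rotation matrix whose columns are the frame's x, y, z axes.
In Python, from plant import robot, imaging, job gives the robot as it stands. The module is installed in compiled form; this text tells all that it offers.
- The arm moves only by the shell command python3 -m crank 'ROWS' [FORCE]. ROWS is JSON, one flat list of numbers, 7 for each row, row after row: the shift along the world's x, y, z in units of 30 mm (1.0 is 30 mm), then the turn, a rotation vector about the world's x, y, z in units of 5 degrees (1.0 is 5 degrees), then the opening in per cent of the stroke, from 0 (shut) to 100 (fully open). A call has 1 to 20 rows; each row shifts and turns the commanded pose from where the row before left it; what a row does not reach is not made up. A row lasts 1/12 s, in which the tool goes at most 41.7 mm and 7.16 degrees, less where a joint would pass 70% of its speed; a pose out of reach is approached as far as the arm can. A call is refused whole if a number of a shift passes 1 or a number of a turn 1, either way. A call with a gripper value outside its range is refused whole. The fingers move at their own pace and stop on an object; FORCE is the grip in N (left out, the last holds). Time passes only in rows, so rows that do not move let the fingers close. It gives the time, the measured TCP pose, the force, the opening and the grip force at its end, in the units of the state.
- robot.state(): the state, without advancing time (a new reading comes with each control period).
- imaging.camera(name): name is "scene" or "top" or "wrist"; returns the picture (420x560x3 uint8, red, green, blue); there is no depth.
- imaging.camera_info(name): a dict with "vertical_fov" (degrees; the focal length in pixels is half the picture's height over the tangent of half this angle, whatever the lens; pixels are square), "cx", "cy" (the principal point, pixels), "T" (4x4, takes a point from camera to world coordinates). Camera axes: x right, y down, z forward; pixel columns grow to the right and rows downward; lengths in m; the calibration is good to about 2 mm. A picture is of the moment at which its call begins: read the wrist's pose just before it. camera_info takes no time and is no camera call; for the wrist camera it gives the pose at the moment of the call.
- job.job_done(): hands the job in; it is judged then, once.
The state is a dict: "t": time; "joint_pos": joint angles; "qd": joint speeds; "effort": joint torques, N m; "position": TCP position; "orientation": TCP orientation; "ft_force": force on the tool from outside, world axes, zero at the start; "wrist_torque": the same for the moment, N m; "finger_gap": finger opening in m; "grip_force": force on a finger pad.
Only numpy, scipy, OpenCV 4.12 (cv2) and the standard library are available. Lean on these libraries where they do the work, as an engineer would, in place of code of your own. Each camera call takes 0.05 s, during which the arm holds its last target. There are 200 camera calls.

## Working session

There is one attempt and no reset: what is moved stays moved. The work goes in short steps, Python scripts to look and compute and a shell command to move; the robot and the scene stay as the last step left them, time stands still between calls to the robot, and variables do not carry over. Pictures are saved under pics/ and viewed, at most 10 in all, crops included, and the job is handed in when it is done.

```bash
mkdir -p pics; cat > h.py <<'E'
import numpy as np, cv2
from plant import robot, imaging, job
def save(n,f):
    im=imaging.camera(n); cv2.imwrite('pics/'+f,im[:,:,::-1]); return im
def info(n):
    i=imaging.camera_info(n); f=210/np.tan(np.radians(i['vertical_fov'])/2); return f,i['cx'],i['cy'],np.array(i['T'])
def ray(n,u,v,I=None):
    f,cx,cy,T=I or info(n); d=T[:3,:3]@np.array([(u-cx)/f,(v-cy)/f,1]); return T[:3,3],d/np.linalg.norm(d)
def onz(n,u,v,z,I=None):
    o,d=ray(n,u,v,I); return o+d*(z-o[2])/d[2]
def proj(n,p,I=None):
    f,cx,cy,T=I or info(n); q=T[:3,:3].T@(np.array(p)-T[:3,3]); return q[:2]/q[2]*f+[cx,cy]
def tri(a,b):
    (o1,d1),(o2,d2)=a,b
    A=np.stack([d1,-d2],1); s=np.linalg.lstsq(A,o2-o1,rcond=None)[0]
    p,q=o1+s[0]*d1,o2+s[1]*d2; return (p+q)/2,np.linalg.norm(p-q)
E
python3 - <<'E'
from h import *
for n in ['scene','top']:
    save(n,n+'1.png'); i=imaging.camera_info(n); print(n,i['vertical_fov'],i['cx'],i['cy']);print(np.round(i['T'],3))
s=robot.state(); print(robot.hold_point_z,s['t'],np.round(s['position'],3),np.round(s['orientation'],3),s['finger_gap'])
E
```

```text
scene 47.25914426656308 276.57769089058127 210.31265032234234
[[ 0.854 -0.376  0.36   0.157]
 [-0.52  -0.618  0.59  -0.522]
 [ 0.001 -0.691 -0.723  0.882]
 [ 0.     0.     0.     1.   ]]
top 56.220028804942785 279.827435689045 204.24055231890992
[[-0.016 -0.999  0.05   0.475]
 [-1.     0.016  0.019  0.095]
 [-0.019 -0.049 -0.999  1.095]
 [ 0.     0.     0.     1.   ]]
-0.0188 0.1 [0.199 0.592 0.187] [[-0.948  0.319 -0.   ]
 [ 0.319  0.948 -0.001]
 [-0.    -0.001 -1.   ]] 0.09164409161873778
```

View pics/scene1.png

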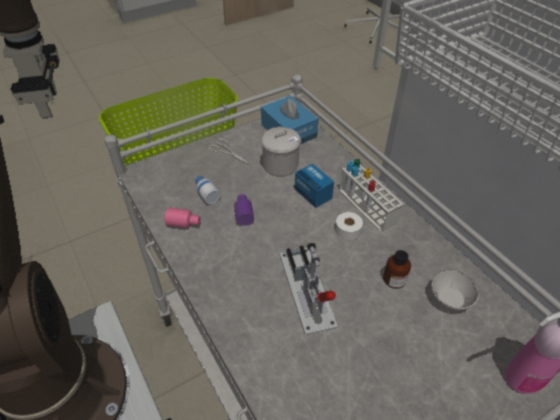

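View pics/top1.png

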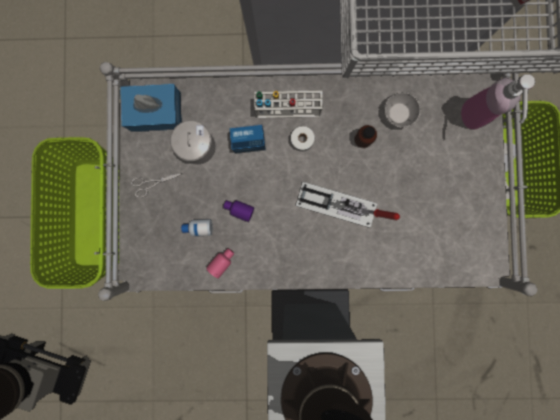

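The scene view shows the white bottle at (208,190) and the jig at (308,288) with its red grip at (327,296). In the top view the bottle is at (197,228) with its cap to the left, the jig is at (337,204) with its cradle to the left, and the grip is at (387,214).

```bash
python3 - <<'E'
from h import *
t=cv2.imread('pics/top1.png'); s=cv2.imread('pics/scene1.png')
a=cv2.resize(t[170:240,290:410],None,fx=6,fy=6,interpolation=cv2.INTER_CUBIC)[:,:720]
b=cv2.resize(t[210:245,170:220],None,fx=5,fy=5,interpolation=cv2.INTER_CUBIC)
c=cv2.resize(s[165:215,180:230],None,fx=5,fy=5,interpolation=cv2.INTER_CUBIC)
o=np.zeros((600,800,3),np.uint8); a=cv2.resize(a,(600,350)); o[:350,:600]=a; o[350:350+175,:250]=b; o[350:600,270:520]=c
cv2.imwrite('pics/crop1.png',o)
# masks
for n,im in (('top',t),('scene',s)):
    h=cv2.cvtColor(im,cv2.COLOR_BGR2HSV)
    red=((h[...,0]<6)|(h[...,0]>174))&(h[...,1]>180)&(h[...,2]>70)
    k,l,st,ce=cv2.connectedComponentsWithStats(red.astype(np.uint8))
    print(n,'red',[(st[i].tolist(),ce[i].round(1).tolist()) for i in range(1,k) if st[i,4]>15])
    wh=((h[...,1]<60)&(h[...,2]>135)).astype(np.uint8)
    k,l,st,ce=cv2.connectedComponentsWithStats(wh)
    for i in range(1,k):
        if 100<st[i,4]<6000:
            r=cv2.minAreaRect(np.argwhere(l==i)[:,::-1].astype(np.float32)); print(n,'white',st[i].tolist(),ce[i].round(1).tolist(),np.round(cv2.boxPoints(r),1).tolist())
    bl=((h[...,0]>95)&(h[...,0]<125)&(h[...,1]>120)&(h[...,2]>60)).astype(np.uint8)
    k,l,st,ce=cv2.connectedComponentsWithStats(bl)
    print(n,'blue',[(st[i].tolist(),ce[i].round(1).tolist()) for i in range(1,k) if st[i,4]>15])
E
```

```text
top red [([394, 214, 5, 5, 16], [395.7, 215.9])]
top white [351, 0, 209, 58, 991] [439.1, 48.2] [[337.8999938964844, 52.0], [351.20001220703125, -0.699999988079071], [559.0999755859375, 51.5], [545.9000244140625, 104.19999694824219]]
top white [521, 74, 14, 44, 237] [526.9, 87.4] [[521.0, 74.0], [534.0, 74.0], [534.0, 117.0], [521.0, 117.0]]
top white [498, 85, 21, 23, 149] [505.1, 98.5] [[492.0, 96.69999694824219], [501.20001220703125, 84.4000015258789], [518.2999877929688, 97.19999694824219], [509.1000061035156, 109.5999984741211]]
top white [255, 90, 68, 24, 677] [295.5, 101.4] [[254.5, 91.0999984741211], [321.8999938964844, 88.9000015258789], [322.70001220703125, 111.5999984741211], [255.1999969482422, 113.80000305175781]]
top white [389, 103, 20, 20, 315] [398.5, 112.5] [[389.0, 103.0], [408.0, 103.0], [408.0, 122.0], [389.0, 122.0]]
top white [172, 121, 38, 38, 1122] [190.6, 140.0] [[172.0, 121.0], [209.0, 121.0], [209.0, 158.0], [172.0, 158.0]]
top white [291, 126, 24, 24, 387] [302.5, 137.2] [[291.0, 126.0], [314.0, 126.0], [314.0, 149.0], [291.0, 149.0]]
top white [107, 167,
[... 3974 characters left out ...]
1.1000061035156, 311.1000061035156]]
scene white [167, 292, 74, 128, 1680] [205.0, 356.7] [[165.8000030517578, 296.70001220703125], [178.1999969482422, 290.1000061035156], [244.10000610351562, 414.70001220703125], [231.6999969482422, 421.29998779296875]]
scene white [94, 302, 67, 118, 2446] [125.8, 365.5] [[75.4000015258789, 315.29998779296875], [109.5999984741211, 300.6000061035156], [160.5, 418.79998779296875], [126.19999694824219, 433.5]]
scene white [548, 324, 12, 24, 232] [554.1, 334.9] [[548.0, 324.0], [559.0, 324.0], [559.0, 347.0], [548.0, 347.0]]
scene blue [([262, 99, 55, 39, 821], [289.7, 117.4]), ([348, 162, 11, 14, 91], [352.5, 168.0]), ([296, 164, 37, 43, 866], [315.3, 185.1])]
```

View pics/crop1.png

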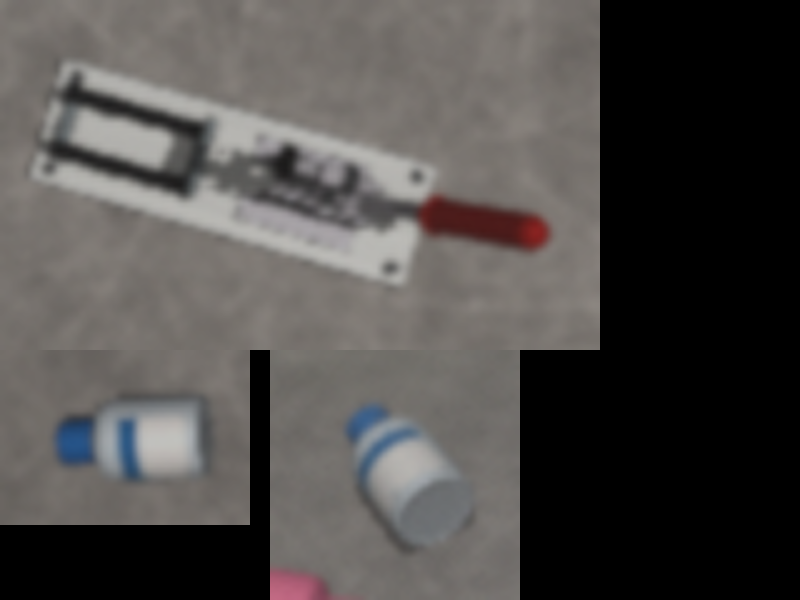

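The crop shows the jig's plate corners, its rails to the left and the handle to the right. It also shows the bottle's base, which faces the camera, and its cap end.

```bash
python3 - <<'E'
from h import *
I=info('top')
c=np.array([onz('top',u,v,.008,I)[:2] for u,v in [(302.4,182.2),(296.4,205.8),(371,226.8),(377.2,203.6)]])
far,near=(c[0]+c[1])/2,(c[2]+c[3])/2
ax=far-near; print('corners',c.round(3).tolist(),'len',np.linalg.norm(ax),'w',np.linalg.norm(c[0]-c[1]),np.linalg.norm(c[2]-c[3]))
ax/=np.linalg.norm(ax); mid=(far+near)/2; org=mid-ax*.0225
print('jig axis',ax,np.degrees(np.arctan2(ax[1],ax[0])),'org',org,'seat',org+.088*ax,'grip open',org+ax*(-.038-.0525))
b=onz('top',211.0,227.6,.015,I); k=onz('top',181.4,228.2,.0285,I)
print('base',b,'cap',k,np.linalg.norm((k-b)[:2]))
for u in (225.,): print(onz('top',197,219.5,.0225,I),onz('top',197,236,.0225,I))
# scene check of seat direction
for p in ([*org,.084],[*(org-.0905*ax),.143],[*(org+.124*ax),.022]): print(proj('scene',p),proj('top',p))
print('bottle',proj('scene',[b[0],b[1],.0225]),proj('scene',[k[0],k[1],.0225]))
E
```

```text
corners [[0.589, 0.051], [0.523, 0.069], [0.462, -0.135], [0.526, -0.153]] len 0.21352104649949324 w 0.06760848980762925 0.06624641107459217
jig axis [0.29024606 0.95695205] 73.12731230531409 org [ 0.51843906 -0.06338284] seat [0.54398072 0.02082894] grip open [ 0.49217179 -0.149987  ]
base [0.46684036 0.30526613 0.015     ] cap [0.46654749 0.38347688 0.0285    ] 0.07821129007510473
[0.48962068 0.34210977 0.0225    ] [0.44457419 0.34234109 0.0225    ]
[310.59832642 275.18947104] [348.80611061 205.52073651]
[327.04931923 295.2556103 ] [388.95152324 214.69759701]
[293.1925478  248.58731669] [301.412391   194.12470157]
bottle [211.07129516 197.05144214] [197.94154923 179.26996167]
```

```bash
python3 - <<'E'
from h import *
print('post',tri(ray('top',106,292),ray('scene',115,146)))
print('far post',tri(ray('top',109,70),ray('scene',296,82)))
# front edge line in top v~291 : height candidates, project to scene
for z in (-.05,0,.05,.1,.15):
    print(z,[proj('scene',onz('top',u,291,z)).round(0).tolist() for u in (130,211,300)])
E
```

```text
post (array([0.30976989, 0.56464002, 0.0762477 ]), np.float64(0.010132453477551989))
far post (array([0.88425778, 0.55614934, 0.09093055]), np.float64(2.707682819100989e-05))
-0.05 [[117.0, 185.0], [146.0, 241.0], [186.0, 317.0]]
0 [[118.0, 175.0], [147.0, 229.0], [187.0, 303.0]]
0.05 [[119.0, 165.0], [147.0, 216.0], [187.0, 287.0]]
0.1 [[120.0, 153.0], [148.0, 202.0], [187.0, 270.0]]
0.15 [[121.0, 140.0], [149.0, 188.0], [187.0, 253.0]]
```

```bash
python3 - <<'E'
import cv2
s=cv2.imread('pics/scene1.png')[120:270,90:290]
cv2.imwrite('pics/crop2.png',cv2.resize(s,None,fx=4,fy=4,interpolation=cv2.INTER_CUBIC))
E
```

```text
(no output)
```

View pics/crop2.png

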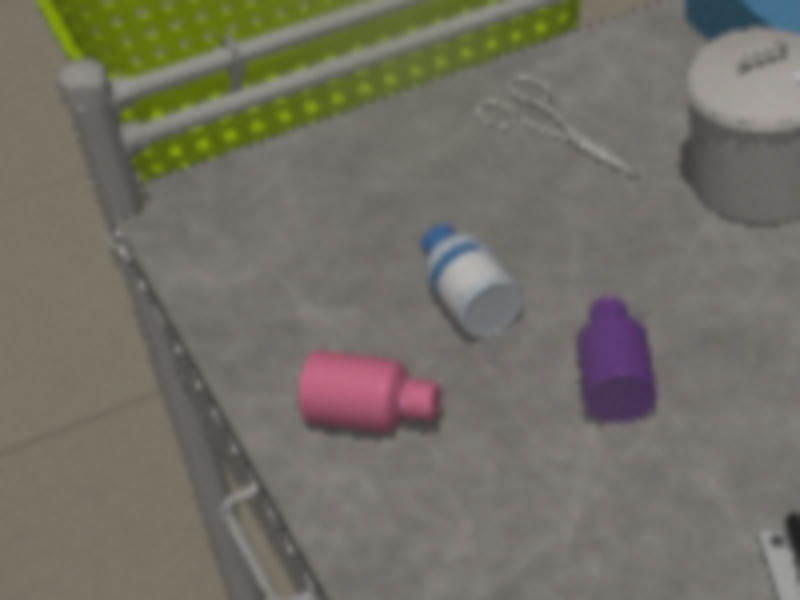

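The crop shows no rail along the front edge and a post about 90 mm high at the near-left corner, so the start height clears it. I'll approach above the bottle now.

```bash
python3 -m crank '[0.6,-0.55,0,0,0,-0.95,100, 0.6,-0.55,0,0,0,-0.95,100, 0.6,-0.55,0,0,0,-0.95,100, 0.6,-0.55,0,0,0,-0.95,100, 0.6,-0.55,0,0,0,-0.95,100, 0.6,-0.55,0,0,0,-0.95,100, 0.6,-0.55,0,0,0,-0.95,100, 0.6,-0.55,0,0,0,-0.95,100, 0.6,-0.55,0,0,0,-0.95,100, 0.6,-0.55,0,0,0,-0.95,100, 0.6,-0.55,0,0,0,-0.95,100, 0.6,-0.55,0,0,0,-0.95,100, 0.6,-0.55,0,0,0,-0.95,100, 0.6,-0.55,0,0,0,-0.95,100, 0.6,-0.55,0,0,0,-0.95,100, 0,0,0,0,0,0,100, 0,0,0,0,0,0,100, 0,0,0,0,0,0,100]'
python3 - <<'E'
from h import *
save('wrist','w1.png'); f,cx,cy,T=info('wrist'); print(f,cx,cy,T.round(3).tolist()); print(np.round(robot.state()['orientation'],3).tolist())
E
```

```text
t: 1.6
position: [0.4688, 0.3453, 0.1877]
orientation: [[-0.004, 1.0, -0.001], [1.0, 0.004, -0.0], [-0.0, -0.001, -1.0]]
ft_force: [-0.2, 0.1, 0.6]
finger_gap: 0.0922
grip_force: 0.0
326.56696252888986 284.32458467252155 207.44655218111816 [[1.0, 0.004, 0.0, 0.469], [0.004, -0.966, -0.258, 0.415], [-0.001, 0.258, -0.966, 0.384], [0.0, 0.0, 0.0, 1.0]]
[[-0.005, 1.0, -0.001], [1.0, 0.005, 0.0], [0.0, -0.001, -1.0]]
```

View pics/w1.png

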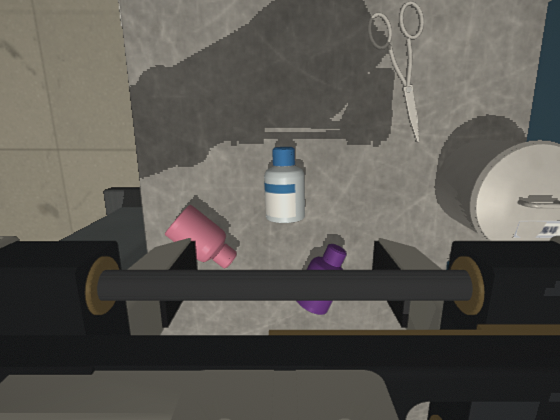

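The wrist view shows the bottle upright in the picture: cap end at (284,148), base at (285,221), sides at columns 265 and 305.

```bash
python3 - <<'E'
from h import *
im=cv2.imread('pics/w1.png');I=info('wrist')
h=cv2.cvtColor(im,cv2.COLOR_BGR2HSV)
m=((((h[...,1]<60)&(h[...,2]>150))|((h[...,0]>95)&(h[...,0]<125)&(h[...,1]>100)&(h[...,2]>60)))).astype(np.uint8)
m[:140]=0;m[230:]=0;m[:,:250]=0;m[:,320:]=0
ys,xs=np.nonzero(m); print(xs.min(),xs.max(),ys.min(),ys.max())
for r in range(150,222,8):
    x=np.nonzero(m[r])[0]; 
    if len(x): print(r,x.min(),x.max())
print('cap',onz('wrist',284.3,ys.min(),.034,I),'base',onz('wrist',285,ys.max()+1,.0225,I),onz('wrist',285,ys.max()+1,.045,I))
print(onz('wrist',265,200,.0225,I),onz('wrist',305,200,.0225,I))
E
```

```text
265 319 147 224
150 273 293
158 273 294
174 269 297
182 267 299
190 265 299
198 266 300
206 266 300
214 267 308
cap [0.46846456 0.38811549 0.034     ] base [0.46963706 0.29781898 0.0225    ] [0.46957582 0.30513663 0.045     ]
[0.44672609 0.3276097  0.0225    ] [0.49226856 0.32780528 0.0225    ]
```

```bash
python3 -m crank '[0,0,-1,0,0,0,100, 0,0,-1,0,0,0,100, 0,0,-1,0,0,0,100, 0,0,-1,0,0,0,100, 0,0,-1,0,0,0,100, 0,0,-0.7,0,0,0,100, 0,0,-0.35,0,0,0,100, 0,0,0,0,0,0,100, 0,0,0,0,0,0,100, 0,0,0,0,0,0,0, 0,0,0,0,0,0,0, 0,0,0,0,0,0,0, 0,0,0,0,0,0,0, 0,0,0,0,0,0,0, 0,0,0,0,0,0,0, 0,0,0,0,0,0,0, 0,0,0,0,0,0,0]' 20
```

```text
t: 3.07
position: [0.4695, 0.3448, 0.0066]
orientation: [[-0.002, 1.0, -0.0], [1.0, 0.002, -0.0], [-0.0, -0.0, -1.0]]
ft_force: [0.7, 0.1, -0.4]
finger_gap: 0.043
grip_force: 0.0
```

```bash
python3 -m crank '[0,0,0,0,0,0,0, 0,0,0,0,0,0,0, 0,0,0,0,0,0,0]'; python3 - <<'E'
from h import *
save('wrist','w2.png')
E
```

```text
t: 3.32
position: [0.4695, 0.3448, 0.0065]
orientation: [[-0.002, 1.0, -0.0], [1.0, 0.002, -0.0], [-0.0, -0.0, -1.0]]
ft_force: [0.2, -0.3, 0.5]
finger_gap: 0.0229
grip_force: 0.0
```

View pics/w2.png

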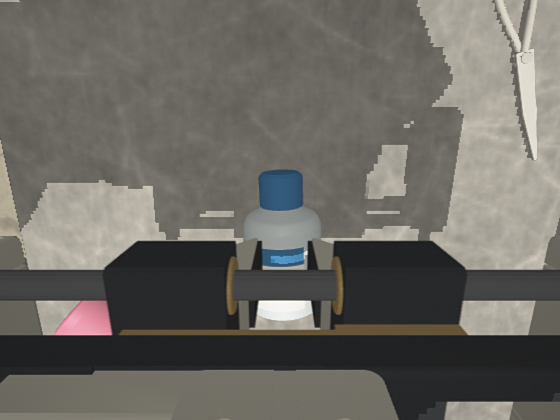

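```bash
python3 - <<'E'
from h import *
I=info('wrist'); s=robot.state(); print(s['t'],s['finger_gap'],s['position'],I[3].round(4).tolist())
for n,p in dict(tip=[.4695,.3448,.0065],tipfrontL=[.458,.3543,.0065],hold=[.4695,.3448,.0253],finup=[.4585,.3543,.06],cap=[.4695,.386,.035],capb=[.4695,.386,.0225],side=[.447,.36,.0225],base=[.4695,.306,.045]).items(): print(n,proj('wrist',p,I))
im=save('top','t2.png')
I=info('top'); print(proj('top',[.4695,.386,.0225]),proj('top',[.4695,.306,.0225]))
o=np.hstack([cv2.resize(im[190:260,150:230],None,fx=5,fy=5),cv2.resize(save('scene','s2.png')[140:210,170:250],None,fx=5,fy=5)])
cv2.imwrite('pics/c3.png',o[:,:,::-1])
E
```

```text
3.3667 0.019094960049906174 [0.46947975 0.34478831 0.00648189] [[1.0, 0.0016, 0.0006, 0.4697], [0.0017, -0.9661, -0.258, 0.4145], [0.0001, 0.258, -0.9662, 0.2027], [0.0, 0.0, 0.0, 1.0]]
tip [283.8209733  233.69577446]
tipfrontL [265.52705492 219.36532006]
hold [283.77711267 244.57742065]
finup [260.27263204 252.76853915]
cap [283.8474212  177.03549322]
capb [283.87609696 173.25573242]
side [244.76166164 218.01370441]
base [283.63751598 323.51947028]
[181.06985347 227.10809264] [210.19292591 226.65732507]
```

View pics/c3.png

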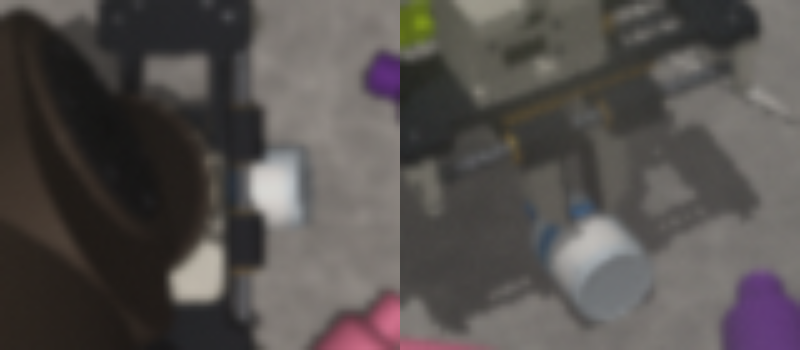

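```bash
python3 -m crank '[0,0,0,0,0,0,0, 0,0,0,0,0,0,0, 0,0,0,0,0,0,0]'
```

```text
t: 3.72
position: [0.4696, 0.3449, 0.0067]
orientation: [[-0.002, 1.0, 0.0], [1.0, 0.002, 0.0], [0.0, 0.0, -1.0]]
ft_force: [-0.3, 0.8, 1.3]
finger_gap: 0.0004
grip_force: 0.7
```

```bash
python3 - <<'E'
from h import *
w=save('wrist','w3.png')[130:340,150:420]; s=save('scene','s3.png')[140:210,170:250]; t=save('top','t3.png')[190:260,150:230]
o=np.zeros((600,800,3),np.uint8); o[:311,:400]=cv2.resize(w,(400,311)); o[:350,400:]=cv2.resize(s,(400,350)); o[350:,:286]=cv2.resize(t,(286,250))
cv2.imwrite('pics/c4.png',o[:,:,::-1]); print(robot.state()['finger_gap'],robot.state()['grip_force'])
E
```

```text
0.00046034672880490395 0.8653260860592127
```

View pics/c4.png

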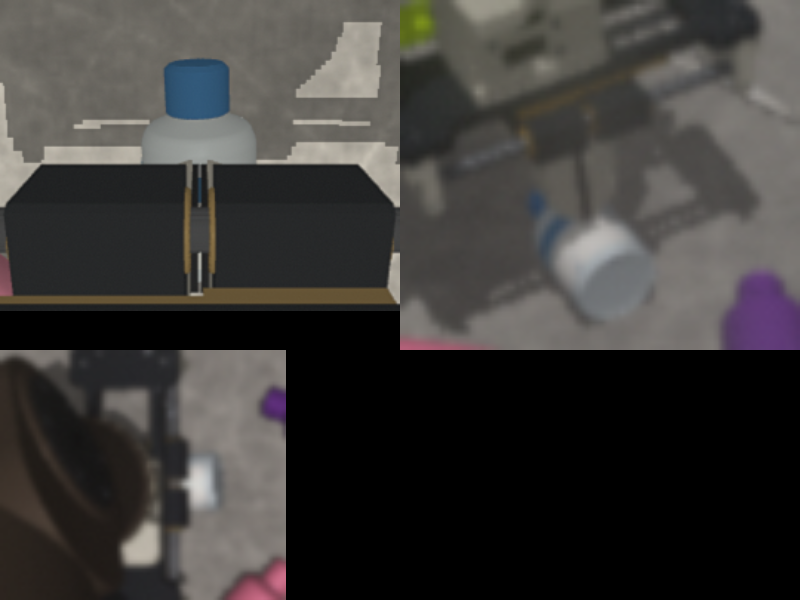

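```bash
python3 - <<'E'
from h import *
for z in (.0065,.03,.045,.06,.08,.1,.12): print(z,proj('scene',[.4695,.345,z]).round(1),'wrist',proj('wrist',[.4695,.3543,z]).round(1),proj('wrist',[.4695-.0325,.3543,z]).round(1))
# w1 (camera 181 mm higher): gap 92mm, expected tip at given offset above TCP
f,cx,cy,T=info('wrist'); T=T.copy(); T[2,3]+=.1812
for dz in (0,.02,.03,.04,.05): 
    print(dz,[proj('wrist',[.4697+s*.046,.3543,.1877+dz],(f,cx,cy,T)).round(0).tolist() for s in (-1,1)],[proj('wrist',[.4697+s*.046,.3353,.1877+dz],(f,cx,cy,T)).round(0).tolist() for s in (-1,1)])
im=cv2.imread('pics/w1.png')[225:345,100:470]
cv2.imwrite('pics/c5.png',cv2.resize(im,(740,240)))
E
```

```text
0.0065 [205.9 191.9] wrist [283.6 219.5] [231.9 219.4]
0.03 [205.  185.4] wrist [283.6 231.8] [225.4 231.8]
0.045 [204.3 181.1] wrist [283.5 241.5] [220.3 241.4]
0.06 [203.7 176.7] wrist [283.4 252.9] [214.3 252.8]
0.08 [202.8 170.8] wrist [283.3 272. ] [204.3 271.9]
0.1 [201.9 164.8] wrist [283.2 297.5] [190.8 297.3]
0.12 [201.  158.6] wrist [283.  333.3] [171.9 333.1]
0 [[211.0, 219.0], [357.0, 220.0]] [[212.0, 248.0], [355.0, 248.0]]
0.02 [[203.0, 230.0], [365.0, 230.0]] [[205.0, 261.0], [363.0, 261.0]]
0.03 [[199.0, 236.0], [369.0, 236.0]] [[201.0, 268.0], [367.0, 268.0]]
0.04 [[194.0, 242.0], [374.0, 243.0]] [[196.0, 276.0], [371.0, 277.0]]
0.05 [[188.0, 250.0], [380.0, 250.0]] [[191.0, 286.0], [377.0, 286.0]]
```

View pics/c5.png

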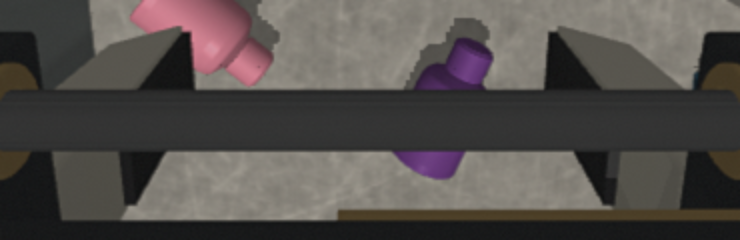

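The crop puts the real fingertips at about (196,240) and (373,241). That is roughly 38 mm short of the stated TCP along the tool, so the fingers shut just above the bottle. I'll open and go lower in steps, watching the force.

```bash
python3 -m crank '[0,0,0,0,0,0,100, 0,0,0,0,0,0,100, 0,0,0,0,0,0,100, 0,0,0,0,0,0,100, 0,0,0,0,0,0,100, 0,0,0,0,0,0,100, 0,0,0,0,0,0,100, 0,0,0,0,0,0,100, 0,0,0,0,0,0,100, 0,0,0,0,0,0,100, 0,0,0,0,0,0,100, 0,0,-0.2,0,0,0,100, 0,0,-0.2,0,0,0,100, 0,0,-0.2,0,0,0,100]'; python3 -m crank '[0,0,-0.1,0,0,0,100,0,0,0,0,0,0,100]'
```

```text
t: 5.03
position: [0.4693, 0.3448, -0.0122]
orientation: [[-0.002, 1.0, -0.0], [1.0, 0.002, -0.0], [-0.0, -0.0, -1.0]]
ft_force: [-0.5, 0.6, -0.2]
finger_gap: 0.0888
grip_force: 0.0
t: 5.2
position: [0.4688, 0.3443, -0.0156]
orientation: [[-0.002, 1.0, -0.001], [1.0, 0.002, -0.001], [-0.001, -0.001, -1.0]]
ft_force: [-0.7, 0.4, -0.2]
finger_gap: 0.0916
grip_force: 0.0
```

```bash
python3 -m crank '[0,0,-0.15,0,0,0,100,0,0,0,0,0,0,100]'; python3 -m crank '[0,0,-0.1,0,0,0,100,0,0,0,0,0,0,100]';python3 -m crank '[0,0,-0.1,0,0,0,100,0,0,0,0,0,0,100]'
```

```text
t: 5.37
position: [0.4692, 0.3446, -0.0196]
orientation: [[-0.002, 1.0, -0.0], [1.0, 0.002, -0.001], [-0.001, -0.0, -1.0]]
ft_force: [-0.8, 0.3, -0.8]
finger_gap: 0.092
grip_force: 0.0
t: 5.53
position: [0.4694, 0.3447, -0.0223]
orientation: [[-0.002, 1.0, -0.0], [1.0, 0.002, -0.0], [-0.0, -0.0, -1.0]]
ft_force: [0.6, -0.1, -0.2]
finger_gap: 0.0917
grip_force: 0.0
t: 5.7
position: [0.4693, 0.3448, -0.0253]
orientation: [[-0.002, 1.0, -0.0], [1.0, 0.002, -0.0], [-0.0, -0.0, -1.0]]
ft_force: [0.8, 0.2, -0.2]
finger_gap: 0.0921
grip_force: 0.0
```

```bash
python3 -m crank '[0,0,-0.1,0,0,0,100,0,0,0,0,0,0,100]'; python3 -m crank '[0,0,-0.1,0,0,0,100,0,0,0,0,0,0,100]'; python3 -m crank '[0,0,0,0,0,0,0, 0,0,0,0,0,0,0, 0,0,0,0,0,0,0, 0,0,0,0,0,0,0, 0,0,0,0,0,0,0, 0,0,0,0,0,0,0, 0,0,0,0,0,0,0, 0,0,0,0,0,0,0, 0,0,0,0,0,0,0,0,0,0,0,0,0,0]' 20
```

```text
t: 5.87
position: [0.4693, 0.3447, -0.0284]
orientation: [[-0.002, 1.0, -0.0], [1.0, 0.002, -0.0], [-0.0, -0.0, -1.0]]
ft_force: [-0.3, -0.3, -0.2]
finger_gap: 0.092
grip_force: 0.0
t: 6.03
position: [0.4692, 0.3447, -0.0314]
orientation: [[-0.003, 1.0, -0.0], [1.0, 0.003, -0.0], [-0.0, -0.0, -1.0]]
ft_force: [0.4, -1.1, 0.2]
finger_gap: 0.0917
grip_force: 0.0
t: 6.87
position: [0.4695, 0.3449, -0.0309]
orientation: [[-0.002, 1.0, 0.0], [1.0, 0.002, 0.0], [0.0, 0.0, -1.0]]
ft_force: [-0.1, -0.2, 0.7]
finger_gap: 0.0443
grip_force: 19.9
```

```bash
python3 -m crank '[0,0,0.5,0,0,0,0, 0,0,1,0,0,0,0, 0,0,1,0,0,0,0, 0,0,1,0,0,0,0, 0.2,-0.86,0,0,0,-0.28,0, 0.2,-0.86,0,0,0,-0.28,0, 0.2,-0.86,0,0,0,-0.28,0, 0.2,-0.86,0,0,0,-0.28,0, 0.2,-0.86,0,0,0,-0.28,0, 0.2,-0.86,0,0,0,-0.28,0, 0.2,-0.86,0,0,0,-0.28,0, 0.2,-0.86,0,0,0,-0.28,0, 0.2,-0.86,0,0,0,-0.28,0, 0.2,-0.86,0,0,0,-0.28,0,  0.2,-0.86,0,0,0,-0.28,0, 0.2,-0.86,0,0,0,-0.28,0, 0,0,0,0,0,0,0, 0,0,0,0,0,0,0, 0,0,0,0,0,0,0]'
python3 - <<'E'
from h import *
im=save('wrist','w4.png'); f,cx,cy,T=info('wrist'); print(T.round(4).tolist()); 
t=save('top','t4.png'); s=save('scene','s4.png')
o=np.zeros((560,800,3),np.uint8); o[:420,:560]=im; o[:240,560:]=cv2.resize(t[160:260,280:380],(240,240)); o[250:490,560:]=cv2.resize(s[210:310,250:350],(240,240))
cv2.imwrite('pics/c6.png',o[:,:,::-1])
E
```

```text
t: 8.45
position: [0.5412, 0.0358, 0.0739]
orientation: [[0.287, 0.958, -0.001], [0.958, -0.287, 0.0], [0.0, -0.001, -1.0]]
ft_force: [-0.6, -0.5, -1.6]
finger_gap: 0.0442
grip_force: 19.9
[[0.9582, -0.2763, -0.0741, 0.5613], [-0.2861, -0.9259, -0.2466, 0.103], [-0.0005, 0.2575, -0.9663, 0.2701], [0.0, 0.0, 0.0, 1.0]]
```

View pics/c6.png

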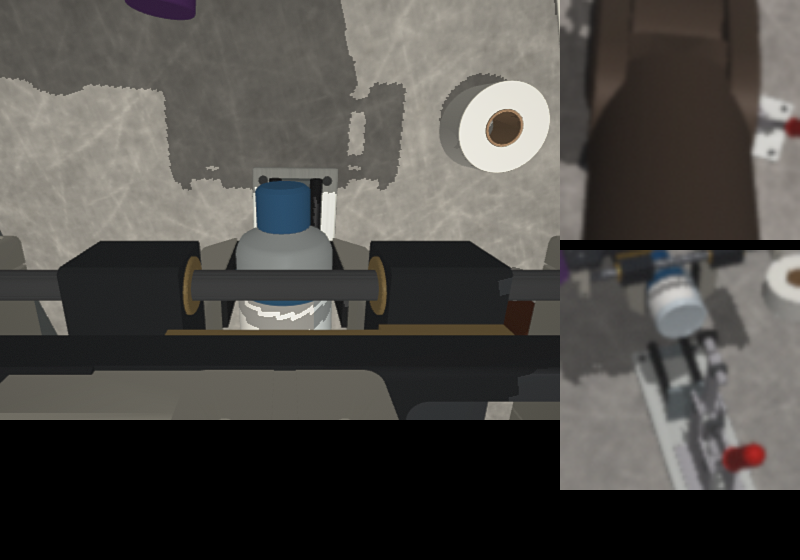

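The picture shows the bottle held straight: cap end at (283,181), jig end corners at (253,168) and (337,170), rails beneath it. I'll compute the offset to the seat.

```bash
python3 - <<'E'
from h import *
im=cv2.imread('pics/w4.png');I=info('wrist'); tcp=np.array(robot.state()['position'])
h=cv2.cvtColor(im,cv2.COLOR_BGR2HSV)
m=((h[...,0]>95)&(h[...,0]<125)&(h[...,1]>100)); m[:165]=0;m[240:]=0;m[:,:240]=0;m[:,330:]=0
ys,xs=np.nonzero(m); r=[(np.nonzero(m[q])[0].min(),np.nonzero(m[q])[0].max()) for q in (195,205,215,225)]; print('cap rows',ys.min(),r)
w=((h[...,1]<50)&(h[...,2]>110)).astype(np.uint8)
for q in (172,176,180,200,220): 
    x=np.nonzero(h[q,240:350,2]>110)[0]+240; print(q,x.min() if len(x) else 0,x.max() if len(x) else 0)
g=im[150:200].mean(2); 
for u in (258,295,320,332): print('col',u,g[8:30,u].round(0).tolist())
a=onz('wrist',253,169,.008,I);b=onz('wrist',337,170.5,.008,I)
print('end corners',a,b,np.linalg.norm(a-b)); 
ax=np.array([.29025,.95695]); org=np.array([.51844,-.06338])
for p in (a,b,(a+b)/2): d=p[:2]-org; print('jig xy',d@ax, d@[-ax[1],ax[0]])
u=np.mean([np.mean(q) for q in r]); zax=tcp[2]+.0536
for z in (zax,zax+.0125):
    c=onz('wrist',u,ys.min(),z,I); d=c[:2]-org; print('cap end',c,'rel tcp',np.linalg.norm((c-tcp)[:2]),'jig',d@ax,d@[-ax[1],ax[0]])
d=tcp[:2]-org; print('tcp jig',d@ax,d@[-ax[1],ax[0]])
# plate red-free check: reproject jig plate end corners into top/wrist
E
```

```text
cap rows 181 [(np.int64(256), np.int64(310)), (np.int64(257), np.int64(310)), (np.int64(257), np.int64(310)), (np.int64(258), np.int64(309))]
172 253 337
176 253 337
180 253 349
200 240 349
220 240 349
col 258 [98.0, 103.0, 104.0, 102.0, 100.0, 99.0, 99.0, 96.0, 95.0, 101.0, 121.0, 126.0, 127.0, 128.0, 127.0, 126.0, 128.0, 128.0, 129.0, 121.0, 101.0, 100.0]
col 295 [87.0, 92.0, 96.0, 98.0, 101.0, 104.0, 105.0, 102.0, 98.0, 97.0, 111.0, 121.0, 124.0, 124.0, 124.0, 124.0, 125.0, 124.0, 127.0, 125.0, 82.0, 66.0]
col 320 [92.0, 93.0, 92.0, 93.0, 92.0, 90.0, 91.0, 91.0, 90.0, 90.0, 106.0, 123.0, 125.0, 127.0, 128.0, 127.0, 127.0, 127.0, 128.0, 129.0, 84.0, 27.0]
col 332 [89.0, 89.0, 89.0, 89.0, 89.0, 91.0, 92.0, 91.0, 88.0, 86.0, 103.0, 122.0, 126.0, 127.0, 127.0, 126.0, 127.0, 127.0, 127.0, 129.0, 129.0, 127.0]
end corners [0.52625748 0.07428471 0.008     ] [0.59080333 0.05380198 0.008     ] 0.06771786038577048
jig xy 0.1340072666988036 0.032476239440812044
jig xy 0.1331407553736256 -0.03523602145569366
jig xy 0.1335740110362146 -0.001379891007440813
cap end [0.55347135 0.07861026 0.12750968] rel tcp 0.043725874466578586 jig 0.1460454276447296 0.007689424405215618
cap end [0.55415811 0.0807742  0.14000968] rel tcp 0.045995632742733675 jig 0.14831554395906976 0.007660309516418939
tcp jig 0.10232163822342386 0.007266091833095754
```

```bash
python3 -m crank '[0.18,-0.33,0,0,0,0,0, 0,0,-0.6,0,0,0,0, 0,0,-0.6,0,0,0,0, 0,0,-0.5,0,0,0,0, 0,0,-0.4,0,0,0,0, 0,0,-0.25,0,0,0,0,0,0,0,0,0,0,0,0,0,0,0,0,0,0,0,0,0,0,0,0,0]'
python3 - <<'E'
from h import *
im=save('wrist','w5.png');h=cv2.cvtColor(im,cv2.COLOR_BGR2HSV)
m=((h[...,0]>95)&(h[...,0]<125)&(h[...,1]>100)); m[:150]=0;m[240:]=0;m[:,:230]=0;m[:,340:]=0
ys,xs=np.nonzero(m); print(ys.min()); 
g=im.mean(2).round(0).astype(int)
for q in range(ys.min()-20,ys.min()+50,8):
    x=np.nonzero(m[q])[0]; print(q,(x.min(),x.max()) if len(x) else '',g[q,200:370:3].tolist())
E
```

```text
t: 9.35
position: [0.5475, 0.0252, 0.0042]
orientation: [[0.287, 0.958, 0.001], [0.958, -0.287, 0.0], [0.0, 0.001, -1.0]]
ft_force: [0.0, -0.2, -0.7]
finger_gap: 0.0445
grip_force: 19.9Traceback (most recent call last):
  File "<stdin>", line 4, in <module>
    return umr_minimum(a, axis, None, out, keepdims, initial, where)
ValueError: zero-size array to reduction operation minimum which has no identity
```

```bash

python3 - <<'E'
from h import *
im=cv2.imread('pics/w5.png');h=cv2.cvtColor(im,cv2.COLOR_BGR2HSV)
m=((h[...,0]>95)&(h[...,0]<125)&(h[...,1]>100)); m[:150]=0;m[240:]=0;m[:,:230]=0;m[:,340:]=0
ys,xs=np.nonzero(m); print(ys.min()); 
g=im.mean(2).round(0).astype(int)
for q in range(ys.min()-36,ys.min()+50,8):
    x=np.nonzero(m[q])[0]; print(q,(x.min(),x.max()) if len(x) else '',g[q,200:370:3].tolist())
E
```

```text
181
145  [100, 98, 98, 103, 103, 101, 101, 99, 99, 101, 101, 103, 104, 102, 99, 100, 100, 102, 99, 97, 98, 102, 96, 94, 99, 100, 97, 91, 93, 96, 99, 98, 98, 97, 98, 98, 97, 94, 95, 93, 91, 94, 97, 95, 95, 93, 93, 95, 93, 92, 95, 99, 100, 100, 101, 104, 105]
153  [104, 104, 104, 105, 106, 102, 101, 100, 101, 102, 104, 104, 103, 105, 108, 109, 104, 100, 102, 100, 96, 96, 94, 89, 95, 96, 97, 95, 93, 95, 99, 101, 106, 101, 96, 94, 94, 97, 97, 96, 94, 93, 93, 93, 94, 95, 93, 92, 93, 93, 95, 96, 97, 100, 99, 99, 114]
161  [98, 99, 102, 106, 111, 108, 105, 107, 107, 109, 110, 110, 111, 112, 109, 108, 108, 105, 106, 104, 98, 99, 98, 96, 98, 99, 100, 104, 105, 105, 102, 101, 99, 99, 99, 96, 93, 95, 99, 100, 101, 97, 92, 92, 95, 96, 95, 91, 90, 93, 96, 98, 96, 96, 96, 98, 98]
169  [107, 106, 106, 106, 110, 111, 111, 108, 109, 104, 107, 106, 105, 105, 103, 105, 103, 103, 102, 103, 102, 103, 101, 100, 100, 101, 102, 103, 102, 102, 103, 101, 98, 97, 97, 97, 97, 97, 97, 98, 100, 101, 99, 95, 94, 94, 94, 95, 95, 97, 96, 96, 94, 94, 95, 94, 116]
177  [102, 101, 102, 102, 102, 104, 106, 106, 109, 129
[... 1259 characters left out ...]
8, 77, 74, 69, 29, 27, 22, 119, 137, 139, 134, 139, 135, 128, 105, 108, 108, 105, 102, 100, 102, 106, 106, 98]
217 (np.int64(256), np.int64(310)) [101, 102, 105, 103, 106, 107, 108, 105, 105, 114, 137, 134, 138, 137, 137, 135, 19, 27, 27, 68, 73, 76, 78, 81, 81, 82, 83, 83, 83, 82, 81, 80, 81, 79, 77, 73, 70, 28, 27, 22, 142, 139, 138, 136, 138, 137, 125, 100, 101, 99, 98, 103, 105, 105, 104, 100, 98]
225 (np.int64(256), np.int64(309)) [105, 103, 101, 100, 100, 104, 108, 106, 107, 108, 137, 134, 139, 137, 138, 134, 21, 27, 26, 67, 73, 77, 78, 80, 81, 82, 82, 83, 83, 82, 82, 80, 81, 78, 77, 74, 67, 40, 23, 22, 141, 140, 136, 137, 137, 136, 122, 100, 102, 104, 107, 105, 108, 110, 107, 102, 99]
```

```bash
python3 -m crank '[0,0,-0.17,0,0,0,0,0,0,-0.17,0,0,0,0,0,0,0,0,0,0,0]'; python3 - <<'E'
from h import *
im=cv2.imread('pics/w5.png');g=im.mean(2)
f,cx,cy,T=info('wrist'); tz=robot.state()['position'][2]; T=T.copy(); T[2,3]+=.0042-tz; I=(f,cx,cy,T)
col=g[165:182,236:252].mean(1); print(col.round(0)); ax=np.array([.29,.957])
v=165+np.argmax(np.diff(col))+.5
e=onz('wrist',283,v,.008,I)[:2]@ax; c=onz('wrist',283,181,.0578,I)[:2]@ax; c2=onz('wrist',283,181,.0703,I)[:2]@ax
print(v,'cap beyond plate end',c-e,c2-e,'when seated: -2mm')
E
```

```text
t: 9.65
position: [0.5464, 0.0254, -0.0074]
orientation: [[0.287, 0.958, -0.001], [0.958, -0.287, -0.0], [-0.0, -0.001, -1.0]]
ft_force: [-0.3, 0.8, -1.1]
finger_gap: 0.0445
grip_force: 19.9
[106. 105. 104. 103. 104. 115. 130. 133. 134. 135. 135. 135. 135. 136.
 136. 133. 106.]
170.5 cap beyond plate end 0.0027780698215594535 0.005055916715274195 when seated: -2mm
```

```bash
python3 -m crank '[-0.03,-0.1,0,0,0,0,0,0,0,0,0,0,0,0]'; python3 -m crank '[-0.02,-0.06,0,0,0,0,0,0,0,0,0,0,0,0]';python3 -m crank '[-0.01,-0.03,0,0,0,0,0,0,0,0,0,0,0,0]'
```

```text
t: 9.82
position: [0.546, 0.0229, -0.0067]
orientation: [[0.287, 0.958, 0.0], [0.958, -0.287, 0.001], [0.001, -0.0, -1.0]]
ft_force: [-0.2, 2.1, -2.1]
finger_gap: 0.0447
grip_force: 19.9
t: 9.98
position: [0.5461, 0.0228, -0.0064]
orientation: [[0.285, 0.958, 0.001], [0.958, -0.285, 0.002], [0.003, 0.0, -1.0]]
ft_force: [2.1, 9.0, -3.2]
finger_gap: 0.0445
grip_force: 19.9
t: 10.15
position: [0.546, 0.0228, -0.0064]
orientation: [[0.285, 0.959, 0.001], [0.959, -0.285, 0.003], [0.004, 0.0, -1.0]]
ft_force: [2.3, 10.3, -3.7]
finger_gap: 0.0447
grip_force: 19.9
```

```bash
python3 -m crank '[0.01,0.04,-0.05,0,0,0,0,0,0,0,0,0,0,0]'; python3 -m crank '[0,0,-0.05,0,0,0,0,0,0,0,0,0,0,0]'; python3 -m crank '[0,0,-0.03,0,0,0,0,0,0,0,0,0,0,0]'
```

```text
t: 10.32
position: [0.5461, 0.0228, -0.0078]
orientation: [[0.285, 0.958, 0.001], [0.958, -0.285, 0.002], [0.002, 0.001, -1.0]]
ft_force: [1.0, 7.3, 0.9]
finger_gap: 0.0448
grip_force: 19.9
t: 10.48
position: [0.5463, 0.0226, -0.0088]
orientation: [[0.286, 0.958, 0.002], [0.958, -0.286, 0.002], [0.003, 0.001, -1.0]]
ft_force: [-0.2, 7.6, 6.0]
finger_gap: 0.0444
grip_force: 20.0
t: 10.65
position: [0.5462, 0.0227, -0.0091]
orientation: [[0.285, 0.958, 0.002], [0.958, -0.285, 0.003], [0.003, 0.001, -1.0]]
ft_force: [-3.4, 8.3, 15.2]
finger_gap: 0.0446
grip_force: 20.0
```

```bash
python3 -m crank '[0,0,0.05,0,0,0,0, 0,0,0,0,0,0,60, 0,0,0,0,0,0,60, 0,0,0,0,0,0,80, 0,0,0,0,0,0,80, 0,0,0,0,0,0,80, 0,0,0,0,0,0,80, 0,0,0,0,0,0,80, 0,0,0,0,0,0,80]'; python3 -m crank '[0,0,0.3,0,0,0,80, 0,0,0.8,0,0,0,80, 0,0,1,0,0,0,80, 0,0,1,0,0,0,80, 0,0,0,0,0,0,80, 0,0,0,0,0,0,80]'
python3 - <<'E'
from h import *
im=save('wrist','w6.png')[:,:,::-1].copy();h=cv2.cvtColor(im,cv2.COLOR_BGR2HSV); I=info('wrist')
m=((h[...,0]>95)&(h[...,0]<125)&(h[...,1]>100)).astype(np.uint8); m[:,:200]=0;m[:,380:]=0
k,l,st,ce=cv2.connectedComponentsWithStats(m); print([(s.tolist(),c.round(0).tolist()) for s,c in zip(st,ce) if s[4]>60])
org=np.array([.51844,-.06338]);ax=np.array([.29025,.95695])
p=org+.128*ax; print('exp cap top',proj('wrist',[*p,.057],I),'cap axis',proj('wrist',[*p,.0445],I))
p=org+.13*ax; print('exp plate end',proj('wrist',[*p,.008],I)); print(im[140:260:6,240:330:6].mean(2).round(0).astype(int).tolist()[0])
E
```

```text
t: 11.4
position: [0.5453, 0.0207, -0.0091]
orientation: [[0.287, 0.958, -0.0], [0.958, -0.287, -0.0], [-0.0, -0.0, -1.0]]
ft_force: [-0.2, -0.4, -0.9]
finger_gap: 0.0737
grip_force: 0.0
t: 11.9
position: [0.5468, 0.021, 0.0861]
orientation: [[0.287, 0.958, 0.004], [0.958, -0.287, 0.001], [0.002, 0.003, -1.0]]
ft_force: [0.5, 0.2, -0.4]
finger_gap: 0.0732
grip_force: 0.0
[([0, 0, 560, 420, 233672], [279.0, 210.0]), ([265, 157, 35, 30, 976], [282.0, 171.0]), ([253, 211, 45, 18, 552], [275.0, 221.0])]
exp cap top [281.91175725 166.21374037] cap axis [282.01098463 163.88277329]
exp plate end [282.25398822 155.84118249]
[82, 83, 85, 82, 78, 74, 77, 77, 82, 77, 76, 78, 81, 126, 119]
```

```bash
python3 - <<'E'
from h import *
im=cv2.imread('pics/w6.png');g=im.astype(float).mean(2);h=cv2.cvtColor(im,cv2.COLOR_BGR2HSV);I=info('wrist')
col=g[135:175,240:250].mean(1); print(col.round(0).tolist()); col=g[135:165,255:310].mean(1);print(col.round(0).tolist())
m=((h[...,0]>95)&(h[...,0]<125)&(h[...,1]>100)); print([(q,np.nonzero(m[q,200:380])[0][[0,-1]]+200) for q in (158,162,170,180,185)])
print(g[190,225:345:3].round(0).tolist())
E
```

```text
[84.0, 84.0, 84.0, 83.0, 83.0, 83.0, 84.0, 86.0, 88.0, 89.0, 88.0, 87.0, 86.0, 85.0, 83.0, 84.0, 97.0, 104.0, 106.0, 106.0, 106.0, 106.0, 106.0, 106.0, 101.0, 98.0, 92.0, 88.0, 87.0, 97.0, 138.0, 159.0, 152.0, 125.0, 104.0, 103.0, 105.0, 107.0, 110.0, 111.0]
[78.0, 78.0, 78.0, 78.0, 78.0, 78.0, 79.0, 79.0, 80.0, 81.0, 82.0, 83.0, 83.0, 83.0, 81.0, 80.0, 91.0, 107.0, 109.0, 111.0, 111.0, 109.0, 88.0, 81.0, 81.0, 64.0, 49.0, 48.0, 49.0, 50.0]
[(158, array([269, 295])), (162, array([265, 299])), (170, array([265, 299])), (180, array([265, 298])), (185, array([270, 294]))]
[135.0, 137.0, 135.0, 141.0, 138.0, 139.0, 181.0, 197.0, 204.0, 205.0, 190.0, 93.0, 98.0, 102.0, 102.0, 104.0, 106.0, 107.0, 107.0, 108.0, 107.0, 106.0, 106.0, 104.0, 102.0, 102.0, 97.0, 93.0, 207.0, 207.0, 200.0, 202.0, 184.0, 130.0, 131.0, 137.0, 146.0, 141.0, 137.0, 132.0]
```

Bottle seated: cap end 2 mm inside the plate end. Next I shut the fingers, go up over the clamp arm and back to the handle.

```bash
python3 -m crank '[0,0,0.9,0,0,0,0, 0,0,0.9,0,0,0,0, 0,0,0.9,0,0,0,0, 0,0,0.8,0,0,0,0, -0.25,-0.82,0,0,0,0,0, -0.25,-0.82,0,0,0,0,0, -0.25,-0.82,0,0,0,0,0, -0.25,-0.82,0,0,0,0,0, -0.25,-0.82,0,0,0,0,0, -0.24,-0.81,0,0,0,0,0, 0,0,0,0,0,0,0, 0,0,0,0,0,0,0]'
python3 - <<'E'
from h import *
s=robot.state(); tcp=np.array(s['position']); d=tcp[:2]-[.51844,-.06338]; ax=np.array([.29025,.95695]); print(tcp,d@ax,d@[-ax[1],ax[0]],s['finger_gap'])
for n in('top','scene'):
    im=save(n,n+'7.png'); h=cv2.cvtColor(im,cv2.COLOR_RGB2HSV)
    red=((h[...,0]<6)|(h[...,0]>174))&(h[...,1]>150)&(h[...,2]>50); red[:180]=0;red[240+(n=='scene')*90:]=0; red[:,:290]=0;red[:,420:]=0
    ys,xs=np.nonzero(red); print(n,len(xs),xs.min(),xs.max(),ys.min(),ys.max(),xs.mean(),ys.mean())
org=np.array([.51844,-.06338])
for phi in (60,):
    for r in (.06,.105,.135):
        p=[*(org+ax*(-.038-r*np.cos(np.radians(phi)))),.052+r*np.sin(np.radians(phi))]; print(proj('top',p),proj('scene',p))
E
```

```text
t: 12.95
position: [0.4995, -0.1278, 0.1881]
orientation: [[0.29, 0.957, -0.002], [0.957, -0.29, -0.0], [-0.001, -0.002, -1.0]]
ft_force: [0.8, 0.1, 0.2]
finger_gap: 0.0013
grip_force: 0.0
[ 0.49948261 -0.12775147  0.18805228] -0.06710266041070194 -0.0005425496651495949 0.0013289268116769822
top 22 374 378 210 215 376.27272727272725 212.5
scene 160 318 374 182 300 335.81875 272.33125
[376.24188102 212.5845405 ] [321.71523364 297.11844622]
[388.94304587 214.69800923] [327.04578057 295.27508524]
[398.01821175 216.20811319] [330.90232873 293.94144903]
```

```bash
python3 -m crank '[0,0,-0.7,0,0,0,0, 0,0,-0.7,0,0,0,0, 0,0,-0.6,0,0,0,0, 0,0,-0.5,0,0,0,0, 0,0,0,0,0,0,0]'; python3 -m crank '[-0.06,-0.19,-0.07,0,0,0,0, -0.06,-0.19,-0.1,0,0,0,0, 0,0,0,0,0,0,0]'
```

```text
t: 13.47
position: [0.4989, -0.1244, 0.1109]
orientation: [[0.284, 0.959, -0.005], [0.959, -0.284, 0.001], [-0.001, -0.005, -1.0]]
ft_force: [-0.3, 0.8, -0.9]
finger_gap: 0.0001
grip_force: 0.0
t: 13.72
position: [0.497, -0.1391, 0.1093]
orientation: [[0.288, 0.958, 0.001], [0.958, -0.288, -0.001], [-0.0, 0.001, -1.0]]
ft_force: [1.0, 1.0, -0.2]
finger_gap: 0.0
grip_force: 0.1
```

```bash
python3 -m crank '[-0.08,-0.255,-0.18,0,0,0,0, -0.08,-0.255,-0.19,0,0,0,0, 0,0,0,0,0,0,0]'; python3 -m crank '[-0.06,-0.2,-0.22,0,0,0,0, -0.06,-0.2,-0.22,0,0,0,0, -0.06,-0.2,-0.23,0,0,0,0, 0,0,0,0,0,0,0]'
cat > ang.py <<'E'
from h import *
im=imaging.camera('scene'); h=cv2.cvtColor(im,cv2.COLOR_RGB2HSV)
red=(((h[...,0]<6)|(h[...,0]>174))&(h[...,1]>150)&(h[...,2]>50)).astype(np.uint8)
k,l,st,ce=cv2.connectedComponentsWithStats(red)
print([(st[i].tolist(),ce[i].round(1).tolist()) for i in range(1,k) if st[i,4]>8 and st[i,1]>240])
org=np.array([.51844,-.06338]);ax=np.array([.29025,.95695])
for phi in (60,45,30,15,5,-3):
    print(phi,[proj('scene',[*(org+ax*(-.038-r*np.cos(np.radians(phi)))),.052+r*np.sin(np.radians(phi))]).round(0).tolist() for r in (.06,.135)])
E
python3 ang.py
```

```text
t: 13.97
position: [0.4912, -0.1552, 0.0971]
orientation: [[0.289, 0.957, -0.001], [0.957, -0.289, -0.001], [-0.001, -0.0, -1.0]]
ft_force: [-1.3, -0.0, -0.6]
finger_gap: 0.0002
grip_force: 0.0
t: 14.3
position: [0.4854, -0.1726, 0.0762]
orientation: [[0.288, 0.957, -0.002], [0.957, -0.288, -0.0], [-0.001, -0.002, -1.0]]
ft_force: [-0.1, 0.5, 0.9]
finger_gap: 0.0004
grip_force: 0.0
[([326, 320, 15, 15, 127], [333.9, 327.2])]
60 [[322.0, 297.0], [331.0, 294.0]]
45 [[323.0, 305.0], [335.0, 314.0]]
30 [[325.0, 313.0], [338.0, 333.0]]
15 [[325.0, 320.0], [339.0, 348.0]]
5 [[325.0, 323.0], [338.0, 356.0]]
-3 [[325.0, 326.0], [337.0, 361.0]]
```

```bash
python3 -m crank '[-0.04,-0.14,-0.27,0,0,0,0, -0.04,-0.14,-0.27,0,0,0,0, -0.04,-0.13,-0.27,0,0,0,0, 0,0,0,0,0,0,0]'; python3 -m crank '[-0.02,-0.08,-0.3,0,0,0,0, -0.02,-0.08,-0.3,0,0,0,0, 0,0,0,0,0,0,0]'; python3 ang.py | head -1
```

```text
t: 14.68
position: [0.4821, -0.184, 0.0517]
orientation: [[0.288, 0.958, -0.002], [0.958, -0.288, 0.0], [-0.001, -0.002, -1.0]]
ft_force: [0.3, -0.1, 0.1]
finger_gap: 0.0008
grip_force: 0.0
t: 14.93
position: [0.4811, -0.1885, 0.0337]
orientation: [[0.287, 0.958, -0.002], [0.958, -0.287, 0.0], [-0.0, -0.002, -1.0]]
ft_force: [-0.2, -0.3, -0.7]
finger_gap: 0.0005
grip_force: 0.0
[([329, 339, 12, 16, 122], [335.0, 346.7])]
```

```bash
python3 -m crank '[-0.01,-0.03,-0.2,0,0,0,0, 0,0,0,0,0,0,0]'; python3 -m crank '[0,-0.02,-0.15,0,0,0,0, 0,0,0,0,0,0,0]'; python3 -m crank '[0,0,-0.12,0,0,0,0, 0,0,0,0,0,0,0]';python3 ang.py | head -1
```

```text
t: 15.15
position: [0.4816, -0.1891, 0.0286]
orientation: [[0.287, 0.958, -0.0], [0.958, -0.287, 0.0], [-0.0, -0.0, -1.0]]
ft_force: [-1.0, 0.4, -0.1]
finger_gap: 0.0002
grip_force: 0.0
t: 15.32
position: [0.4817, -0.1896, 0.0243]
orientation: [[0.287, 0.958, -0.0], [0.958, -0.287, 0.0], [0.0, -0.0, -1.0]]
ft_force: [0.3, 0.2, 0.2]
finger_gap: 0.0002
grip_force: 0.0
t: 15.48
position: [0.4816, -0.1896, 0.0208]
orientation: [[0.287, 0.958, -0.0], [0.958, -0.287, 0.0], [0.0, -0.0, -1.0]]
ft_force: [-0.6, -0.2, -0.6]
finger_gap: 0.0002
grip_force: 0.0
[([328, 343, 12, 17, 131], [334.0, 351.1])]
```

```bash
python3 -m crank '[0,0,-0.1,0,0,0,0, 0,0,0,0,0,0,0]'; python3 -m crank '[0,0,-0.1,0,0,0,0, 0,0,0,0,0,0,0]'; python3 -m crank '[0,0,-0.07,0,0,0,0, 0,0,0,0,0,0,0]';python3 ang.py | head -1
```

```text
t: 15.7
position: [0.482, -0.1898, 0.018]
orientation: [[0.287, 0.958, 0.0], [0.958, -0.287, -0.0], [-0.0, 0.0, -1.0]]
ft_force: [-0.1, -1.1, 0.8]
finger_gap: 0.0007
grip_force: 0.2
t: 15.87
position: [0.4823, -0.1899, 0.0168]
orientation: [[0.287, 0.958, 0.001], [0.958, -0.287, 0.001], [0.001, 0.001, -1.0]]
ft_force: [-6.4, 3.4, 28.1]
finger_gap: 0.0006
grip_force: 14.1
t: 16.03
position: [0.4826, -0.19, 0.0162]
orientation: [[0.287, 0.958, 0.003], [0.958, -0.287, 0.002], [0.002, 0.002, -1.0]]
ft_force: [-11.8, 5.6, 50.3]
finger_gap: 0.0006
grip_force: 24.9
[([328, 344, 12, 16, 122], [334.1, 351.7])]
```

On the end stop. I'll back off and check.

```bash
python3 -m crank '[0,0,0.3,0,0,0,0, -0.1,-0.3,0.6,0,0,0,0, -0.1,-0.3,1,0,0,0,0, 0,-0.2,1,0,0,0,0, 0,0,1,0,0,0,0, 0,0,0.6,0,0,0,0, -0.1,-0.8,0,0,0,0,0,-0.1,-0.8,0,0,0,0,0,-0.1,-0.8,0,0,0,0,0, -0.1,-0.8,0,0,0,0,0,0,0,0,0,0,0,0]'
python3 ang.py
python3 - <<'E'
from h import *
t0=cv2.imread('pics/top1.png').astype(int); t=save('top','top9.png')[:,:,::-1]; s=save('scene','scene9.png')[:,:,::-1]
org=np.array([.51844,-.06338]);ax=np.array([.29025,.95695])
J=lambda x,y,z:[*(org+ax*x+np.array([-ax[1],ax[0]])*y),z]
for n,im in (('top',t),('scene',s)):
    h=cv2.cvtColor(np.ascontiguousarray(im),cv2.COLOR_BGR2HSV)
    bl=((h[...,0]>95)&(h[...,0]<125)&(h[...,1]>100)&(h[...,2]>50)).astype(np.uint8)
    k,l,st,ce=cv2.connectedComponentsWithStats(bl); print(n,[(st[i].tolist(),ce[i].round(1).tolist()) for i in range(1,k) if st[i,4]>12])
    print('exp cap centre',proj(n,J(.1195,0,.0445+.01)),'cap end',proj(n,J(.128,0,.0445)),'pivot',proj(n,J(0,0,.084)),'pad',proj(n,J(.07,0,.08)))
    p=[proj(n,J(x,0,.085 if x<.075 else .067)) for x in np.arange(-.02,.112,.008)]
    print('axis profile',[im[int(round(b)),int(round(a))].tolist() for a,b in p])
for nm,(u,v,r) in dict(brown=(366,135,16),carton=(247,138,24),labels=(302,137,16)).items():
    print(nm,np.abs(t.astype(int)-t0)[v-r:v+r,u-r:u+r].max(2).mean())
E
```

```text
t: 17.0
position: [0.462, -0.3151, 0.1486]
orientation: [[0.292, 0.956, 0.0], [0.956, -0.292, -0.003], [-0.003, 0.001, -1.0]]
ft_force: [-0.8, -0.1, 0.5]
finger_gap: 0.0005
grip_force: 0.0
[]
60 [[322.0, 297.0], [331.0, 294.0]]
45 [[323.0, 305.0], [335.0, 314.0]]
30 [[325.0, 313.0], [338.0, 333.0]]
15 [[325.0, 320.0], [339.0, 348.0]]
5 [[325.0, 323.0], [338.0, 356.0]]
-3 [[325.0, 326.0], [337.0, 361.0]]
top [([121, 84, 58, 46, 1930], [149.5, 107.3]), ([257, 99, 5, 7, 28], [259.1, 102.2]), ([265, 99, 5, 7, 26], [267.2, 102.5]), ([230, 125, 34, 26, 677], [247.4, 138.1]), ([300, 189, 8, 10, 65], [303.5, 193.2]), ([313, 193, 5, 11, 30], [315.0, 197.9])]
exp cap centre [303.4811642  193.66970155] cap end [300.27052829 193.08618812] pivot [348.80499086 205.52038997] pad [322.34944538 198.15712426]
axis profile [[66, 65, 65], [87, 87, 89], [82, 81, 82], [60, 59, 60], [158, 155, 159], [166, 163, 167], [151, 148, 152], [150, 147, 151], [153, 150, 154], [161, 157, 161], [144, 141, 144], [124, 122, 125], [36, 37, 37], [74, 59, 46], [158, 133, 108], [181, 177, 172], [107, 102, 97]]
scene [([296, 165, 38, 42, 951], [314.4, 186.0]), ([290, 238, 10, 7, 48], [294.2, 240.6]), ([289, 247, 11, 8, 28], [294.1, 249.9])]
exp cap centre [294.10909974 240.93558207] cap end [292.96527786 240.99471796] pivot [310.59792331 275.18830237] pad [300.77586972 250.43487528]
axis profile [[100, 98, 97], [173, 172, 173], [162, 159, 161], [171, 167, 170], [131, 129, 130], [106, 104, 104], [183, 179, 181], [152, 148, 149], [151, 147, 149], [148, 146, 148], [122, 119, 120], [129, 126, 127], [71, 70, 70], [81, 68, 57], [186, 140, 89], [225, 221, 212], [199, 132, 61]]
brown 4.5888671875
carton 5.916666666666667
labels 6.9150390625
```

```bash
python3 -m crank '[0,-0.5,0.8,0,0,0,0,0,-0.5,0.8,0,0,0,0,-0.6,-0.3,0.8,0,0,0,0,-0.6,0,0.8,0,0,0,0,-0.6,0,0,0,0,0,0,0,0,0,0,0,0,0,0,0,0,0,0,0,0]' | head -2; python3 ang.py | head -1
python3 - <<'E'
from h import *
t=save('top','t10.png'); h=cv2.cvtColor(t,cv2.COLOR_RGB2HSV)
red=((h[...,0]<6)|(h[...,0]>174))&(h[...,1]>150)&(h[...,2]>40); red[:195]=0;red[240:]=0;red[:,:350]=0;red[:,430:]=0
ys,xs=np.nonzero(red); print(len(xs),xs.min(initial=999),xs.max(initial=0),ys.min(initial=999),ys.max(initial=0))
org=np.array([.51844,-.06338]);ax=np.array([.29025,.95695])
for phi in (60,15,5,-3): print(phi,[proj('top',[*(org+ax*(-.038-r*np.cos(np.radians(phi)))),.052+r*np.sin(np.radians(phi))]).round(1).tolist() for r in (.06,.135)])
E
```

```text
t: 17.73
position: [0.4099, -0.3476, 0.2444]
[]
128 383 408 214 225
60 [[376.2, 212.6], [398.0, 216.2]]
15 [[383.5, 215.9], [413.0, 223.6]]
5 [[383.2, 216.2], [411.7, 224.0]]
-3 [[382.5, 216.3], [409.5, 224.1]]
```

```bash
python3 -c "
from plant import job
print(job.job_done())"
```

```text
the job is handed in; nothing more can be done
None
```

The job is handed in after about 18 s: the bottle lies on the rails, base pushed against the end stop and cap pointing away from the clamp, and the red handle is fully down and stayed down after I let go; the carton's position is unchanged in the overhead view and I saw no sign that the brown bottle or label roll moved.

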